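# Slide the perforated plate home in the viewing station

## Task

Push the slide that carries the perforated brass plate along its lane until it is fully home against the end stop, then let go of it. Push it at the middle of its rear edge, straight along the lane: off-centre it skews and jams. Do not force it or lift it out of the lane, and leave the other slide and the green jar where they are.

Things in the scene. Friction and masses are not known exactly. Their poses are not given: they have to be found in the camera images.
- grid_slide: The slide to push: green, loose, 76 mm along its lane (x), 152 mm across it (y), 22 mm high, 0.4 kg; on top a brass plate with rows of black holes and, near each end, a steel post 14 mm high; red mark amid its rear (-x) edge, where to push. Origin: underside centre, 38 mm ahead of the red mark. Lies in either lane. Pushed within 10 mm of its middle it slides at a few N; near an end it wedges.
- blank_slide: The other slide, in the other lane, to be left alone: same size, shape, axes and origin, but its plate is plain copper without holes.
- station: Fixed grey base 280 x 348 x 8 mm. Three rubber-sided guide rails along x and an end stop across its +x end, tops at z = 32 mm. Between them 2 lanes, centre lines at y = +84 and -84 mm, 156 mm wide (2 mm play a side), open at the -x end by the robot. Origin: underside centre, on the bench; x runs along the lanes to the stop, its face at x = 125 mm: a slide fully home has its origin at x = 87, z = 8 mm.
- jar: Round green jar with a perforated metal top, 54 mm across, 48 mm high, standing loose on the bench beside the station; to be left alone. Origin: centre of its underside.
Mind the look-alikes: they are no part of the job. Leave any turquoise look-alike of the grid_slide alone.

How it is judged:
At the end, for the whole second after the job is handed in: The slide with the perforated brass plate lies flat and at rest in its lane, home against the end stop to within 10 mm and 10 degrees, released; the other slide is within 12 mm and the green jar within 20 mm of where it stood, the jar upright (x of grid_slide in the frame of station above 0.077 m and z of grid_slide in the frame of station between 0.003 and 0.014 m and (y of grid_slide in the frame of station between 0.074 and 0.094 m or y of grid_slide in the frame of station between -0.094 and -0.074 m) and angle between the x axis of grid_slide and the x axis of station, either way round below 0.17 rad and linear speed of grid_slide below 0.01 m/s and distance of blank_slide from where it was at the start of the episode below 0.012 m and distance of jar from where it was at the start of the episode below 0.02 m and angle between jar's own z axis and vertical below 0.2 rad); the robot touches nothing.
It fails at once if the perforated slide is lifted more than 12 mm out of its lane (z of grid_slide in the frame of station above 0.02 m).
It fails at once if the perforated slide is forced: the robot presses on it with more than 50 N (contact force between any of the fingers, the arm and grid_slide above 50 N).
It fails at once if the other slide is moved by 12 mm or more (distance of blank_slide from where it was at the start of the episode above 0.012 m).
It fails at once if the green jar is moved by 20 mm or more (distance of jar from where it was at the start of the episode above 0.02 m).
It also fails if it takes over 30 s, if anything falls off the work surface, if the arm or the gripper's body presses on something with over 40 N, if the wrist force passes 120 N, or if a joint passes its speed limit or range.

## Robot

A 6-joint arm with a two-finger parallel gripper is mounted at the origin on the work surface. World frame = base frame: x ahead of the robot, y to its left, z up, the work surface at z = 0. Lengths are in m, angles in rad, forces in N, time in s.
With the tool pointing down it reaches from about 0.375 to 0.925 m from the base axis. Payload 5.7 kg.
Tool frame: the origin (TCP) lies at the very end of the fingers, on their centre line; the grasp point (between the pads) lies tcp_to_grasp behind it (tcp_to_grasp is the distance from the TCP to the grasp point, in m); z points along the fingers, x is the direction in which the jaws open and shut, and the axes are right-handed (so a half turn about z gives the same grasp; the last joint's range is limited). The gripper opens to 88 mm and grips with 3 to 60 N. Pads are 20 mm wide; open, the fingers measure 115 mm over their backs; the gripper's body (75 mm by 178 mm) begins 61 mm behind the grasp point.
Start: joints at [1.113, 0.359, 1.51, -0, 1.272, -0.115], TCP at [0.202, 0.565, 0.223] pointing down, gripper open.
Joint ranges: [-2.97, 2.97], [-1.01, 2.36], [0.21, 2.38], [-0.96, 4.11], [0.2, 2.71], [-2.98, 2.98]. Speed limits (rad/s): [2.39, 2.39, 3.14, 3.14, 3.14, 3.14].

## Interface

Orientations are given as [roll, pitch, yaw] about the fixed x, y, z axes, in that order (R = Rz(yaw) Ry(pitch) Rx(roll)).
In Python, from bench import state, camera, hand_in, tcp_to_grasp gives the robot as it stands. The module is installed in compiled form; this text tells all that it offers.
- The arm moves only by the tool carry_out, never from a script. Its argument "moves" is one flat list of numbers, 7 for each row, row after row: the shift along the tool's x, y, z in m, then the turn, a rotation vector about the tool's x, y, z in rad, then the finger opening in m, from 0 to 0.0878. In form: [tx, ty, tz, ax, ay, az, fingers, tx, ty, tz, ax, ay, az, fingers, ...]. A call has exactly 10 rows; each row shifts and turns the commanded pose from where the row before left it, along the tool's axes as they then stand; what a row does not reach is not made up. A row lasts 1/10 s, in which the tool goes at most 50 mm and 8.59 degrees, less where a joint would pass 70% of its speed; a pose out of reach is approached as far as the arm can. A call with a gripper value outside its range is refused whole. The fingers move at their own pace and stop on an object; "squeeze" is the grip in N (left out, the last holds). Time passes only in rows, so rows that do not move let the fingers close, or fill a call up. It gives the time, the measured TCP pose, the force and the opening at its end, in the units of the state.
- state(): the state, without advancing time (a new reading comes with each control period).
- camera(name): name is "side" or "top"; returns a dict with "pixels" (384x512x3 uint8, red, green, blue), "depth" (384x512 float32, m along the optical axis (not along the pixel's ray), 0 where there is no reading), "intrinsics" (3x3 intrinsics, pixels), "k1" (the pictures are not rectified: a ray, as slopes to the right and down, at radius r is drawn at 1 + k1 r^2 times it, then the intrinsics apply), "R" (3x3) and "t" (3): a world point X has camera coordinates R X + t. Camera axes: x right, y down, z forward; pixel columns grow to the right and rows downward; lengths in m; the calibration is good to about 2 mm. A picture is of the moment at which its call begins.
- hand_in(): hands the job in, once; it reports no verdict.
The state is a dict: "time": time; "joint_pos": joint angles; "dq": joint speeds; "tau": joint torques, N m; "eef_pos": TCP position; "eef_rot": TCP orientation; "force": force on the tool from outside, world axes, zero at the start; "ft_torque": the same for the moment, N m; "gripper_width": finger opening in m.
Only numpy, scipy, OpenCV 4.12 (cv2) and the standard library are available. Lean on these libraries where they do the work, as an engineer would, in place of code of your own. Each camera call takes 0.05 s, during which the arm holds its last target. There are 200 camera calls.

## Working session

There is one attempt and no reset: what is moved stays moved. The work goes in short steps, Python scripts to look and compute and a tool call to move; the robot and the scene stay as the last step left them, time stands still between calls to the robot, and variables do not carry over. Pictures are saved under pics/ and viewed, about 8 in all and at most 12, crops included, and the job is handed in when it is done.

Besides the shell and the picture viewer there is one more tool, called after ">>>" as a command line: name --argument value ..., lists and objects as JSON in quotes. carry_out: Moves the arm, as the interface text tells. Its arguments: {"type":"object","properties":{"moves":{"type":"array"},"squeeze":{"type":"number"}},"required":["moves"]}

```bash
mkdir -p pics; cat > h.py <<'E'
import numpy as np,cv2
from bench import state,camera,tcp_to_grasp
def shot(n,f):
    c=camera(n); cv2.imwrite(f'pics/{f}.png',c['pixels'][:,:,::-1]); np.savez(f'pics/{f}.npz',**c); return c
def ray(c,u,v,z):
    K=c['intrinsics']; k=float(c['k1'])
    d=np.array([(u-K[0,2])/K[0,0],(v-K[1,2])/K[1,1]]); s=d.copy()
    for _ in range(20): s=d/(1+k*(s@s))
    R=c['R'];o=-R.T@c['t'];w=R.T@np.array([s[0],s[1],1]); return o+w*(z-o[2])/w[2]
E
python3 -c "
from h import *
a=shot('top','top0');b=shot('side','side0')
print({k:v for k,v in state().items()},tcp_to_grasp,a['k1'],a['intrinsics'])
cv2.imwrite('pics/both0.png',np.vstack([a['pixels'],b['pixels']])[:,:,::-1])"
```

```text
{'time': 0.1, 'joint_pos': array([ 1.11289781e+00,  3.59460690e-01,  1.51128752e+00,  2.54772248e-05,
        1.27249922e+00, -1.15098388e-01]), 'dq': array([ 0.0009666 , -0.00078995, -0.00291377,  0.00025085,  0.00086874,
       -0.00134399]), 'tau': array([-8.39780150e-04, -5.16356707e+01, -2.71408528e+01,  6.75812666e-02,
        2.76081118e-02, -5.43415706e-05]), 'eef_pos': array([0.20140469, 0.56454702, 0.22189111]), 'eef_rot': array([-3.14137843e+00,  1.64104064e-03,  1.22798887e+00]), 'force': array([-0.82315807, -0.01841672, -0.26519659]), 'ft_torque': array([-0.00905363,  0.00363771,  0.02824231]), 'gripper_width': 0.08776035549700836} 0.0187 -0.033313179348323126 [[350.16992935   0.         255.42930849]
 [  0.         350.16992935 190.13203731]
 [  0.           0.           1.        ]]
```

View pics/top0.png

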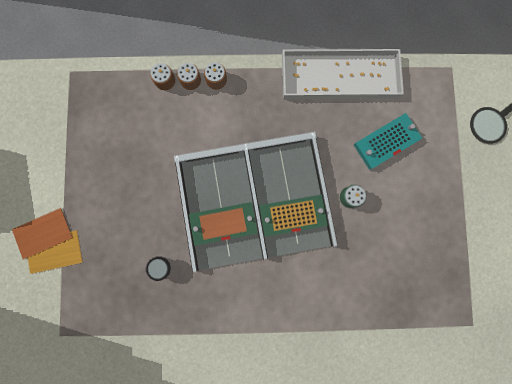

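View pics/side0.png

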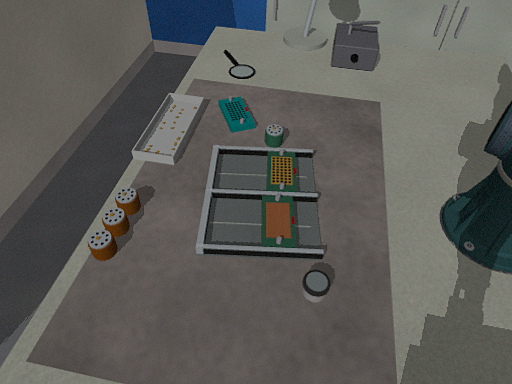

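Candidates for the target, as top-image pixels:
- Green slide with the perforated brass plate at (293,216).
- Green slide with the plain copper plate at (222,223).
- Turquoise look-alike outside the station at (389,141).
- Jar with a perforated top at (355,196).

I choose (293,216), whose red mark is near (297,230). The side view has the same slide at (282,170). I'll check it in a close crop.

```bash
python3 -c "
from h import *
c=dict(np.load('pics/top0.npz'));p=c['pixels']
cv2.imwrite('pics/crop0.png',cv2.resize(p[125:280,170:345],None,fx=4,fy=3.8,interpolation=cv2.INTER_CUBIC)[:,:,::-1])
h=cv2.cvtColor(p,cv2.COLOR_RGB2HSV)
def comps(m,z,a0=6):
    n,l,s,ce=cv2.connectedComponentsWithStats(m.astype(np.uint8))
    for i in range(1,n):
        if s[i,4]>=a0 and 110<ce[i,1]<280: print(s[i,4],ce[i].round(1),ray(c,*ce[i],z).round(4))
print('red');comps(((h[...,0]<5)|(h[...,0]>174))&(h[...,1]>170),.03)
print('brass');comps((h[...,0]>14)&(h[...,0]<28)&(h[...,1]>130)&(h[...,2]>120),.032)
print('green');comps((h[...,0]>60)&(h[...,0]<85)&(h[...,1]>90),.03,30)
for n,(u,v) in dict(TL=(177,157.5),TM=(247,147),TR=(315,135),BL=(194,270),BM=(265,258),BR=(335,245)).items(): print(n,ray(c,u,v,.032).round(4))
print(-c['R'].T@c['t'],p[230,297],p[228,296])
"
```

```text
red
17 [396.9 151.5] [ 0.6785 -0.3233  0.03  ]
17 [295.5 229.5] [ 0.4939 -0.0681  0.03  ]
16 [225.1 237.6] [0.4781 0.0984 0.03  ]
brass
6 [357.  194.5] [ 0.5743 -0.2184  0.032 ]
712 [293.2 215.2] [ 0.5278 -0.0635  0.032 ]
1180 [ 56.8 255.5] [0.4429 0.4938 0.032 ]
green
33 [315.2 202.2] [ 0.5578 -0.1173  0.03  ]
34 [280.5 202.9] [ 0.5575 -0.0344  0.03  ]
353 [213.6 223.1] [0.5126 0.1251 0.03  ]
48 [266.2 211.1] [5.387e-01 1.000e-04 3.000e-02]
38 [280.3 231.2] [ 0.4905 -0.032   0.03  ]
TL [0.6713 0.2121 0.032 ]
TM [0.6943 0.0433 0.032 ]
TR [ 0.7217 -0.1228  0.032 ]
BL [0.4046 0.1714 0.032 ]
BM [0.429  0.0055 0.032 ]
BR [ 0.4557 -0.1602  0.032 ]
[0.49844242 0.03855646 0.86194667] [153  53  47] [119  55  49]
```

View pics/crop0.png

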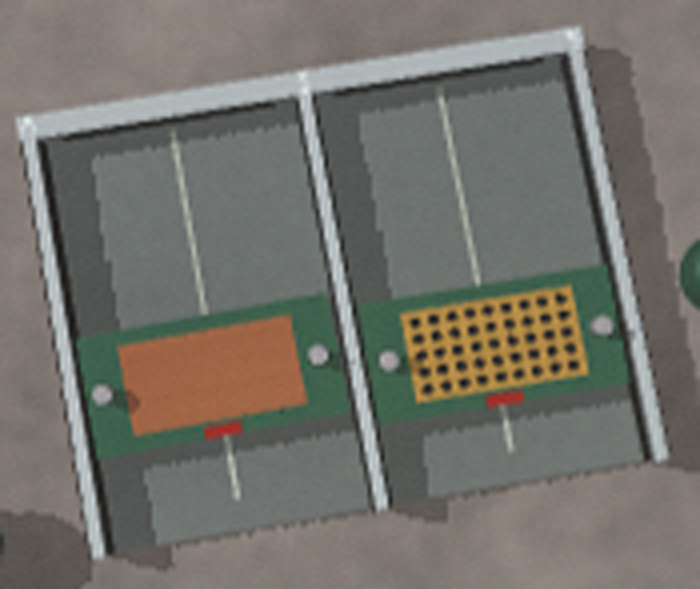

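The crop confirms it: holes and brass at crop (495,345), the red mark at crop (505,398), which is about (296,230) in the top image, and the left slide is plain copper. The lane yaw is about 0.145 rad and about 137 mm of travel is needed. First I'll turn the tool so the jaws lie along the lane, and close the fingers.

>>> carry_out --moves '[0,0,0,0,0,0.135,0,0,0,0,0,0,0.135,0,0,0,0,0,0,0.135,0,0,0,0,0,0,0.135,0,0,0,0,0,0,0.135,0,0,0,0,0,0,0.135,0,0,0,0,0,0,0.135,0,0,0,0,0,0,0.138,0,0,0,0,0,0,0,0,0,0,0,0,0,0,0]' --squeeze 10

```text
time: 1.1
eef_pos: [0.2016, 0.5648, 0.2223]
eef_rot: [3.141, 0.0, 0.149]
force: [0.2, 0.2, -0.1]
gripper_width: 0.0113
```

```bash
cat >> h.py <<'E'
from scipy.spatial.transform import Rotation as Ro
def delta(x,y,z):
    s=state(); M=Ro.from_euler('xyz',s['eef_rot'])
    print('pos',s['eef_pos'].round(4),'rot',s['eef_rot'].round(4),'F',s['force'].round(1),'w',round(s['gripper_width'],4),'t',s['time'])
    print('tool delta',M.inv().apply(np.array([x,y,z])-s['eef_pos']).round(4))
E
python3 -c "
from h import *
delta(.449,-.0746,.15)"
```

```text
pos [0.2016 0.5648 0.2223] rot [3.1409e+00 5.0000e-04 1.4870e-01] F [ 0.2  0.2 -0.1] w 0.0113 t 1.1
tool delta [0.15   0.669  0.0727]
```

>>> carry_out --moves '[0.0075,0.0335,0,0,0,0,0,0.0075,0.0335,0,0,0,0,0,0.0075,0.0335,0,0,0,0,0,0.0075,0.0335,0,0,0,0,0,0.0075,0.0335,0,0,0,0,0,0.0075,0.0335,0,0,0,0,0,0.0075,0.0335,0,0,0,0,0,0.0075,0.0335,0,0,0,0,0,0.0075,0.0335,0,0,0,0,0,0.0075,0.0335,0,0,0,0,0]'

```text
time: 2.1
eef_pos: [0.3245, 0.2431, 0.2228]
eef_rot: [3.142, -0.0, 0.149]
force: [-0.2, 0.4, -0.7]
gripper_width: -0.0
```

>>> carry_out --moves '[0.0085,0.037,0.008,0,0,0,0,0.0085,0.037,0.008,0,0,0,0,0.0085,0.037,0.008,0,0,0,0,0.0085,0.037,0.008,0,0,0,0,0.0085,0.037,0.008,0,0,0,0,0.0085,0.037,0.008,0,0,0,0,0.0085,0.037,0.008,0,0,0,0,0.0085,0.037,0.008,0,0,0,0,0.0085,0.037,0.008,0,0,0,0,0,0,0,0,0,0,0]'

```text
time: 3.1
eef_pos: [0.4503, -0.0779, 0.1502]
eef_rot: [3.14, -0.001, 0.145]
force: [-0.7, 1.1, -0.6]
gripper_width: 0.0006
```

```bash
python3 -c "
from h import *
delta(.449,-.0746,.06)
a=shot('top','top1');b=shot('side','side1')
cv2.imwrite('pics/c1.png',np.hstack([cv2.resize(a['pixels'][125:285,170:350],(400,356)),cv2.resize(b['pixels'][130:265,190:340],(400,356))])[:,:,::-1])"
```

```text
pos [ 0.4503 -0.0779  0.1502] rot [ 3.1397e+00 -1.2000e-03  1.4460e-01] F [-0.7  1.1 -0.6] w 0.0006 t 3.1
tool delta [-0.0009 -0.0036  0.0902]
```

View pics/c1.png

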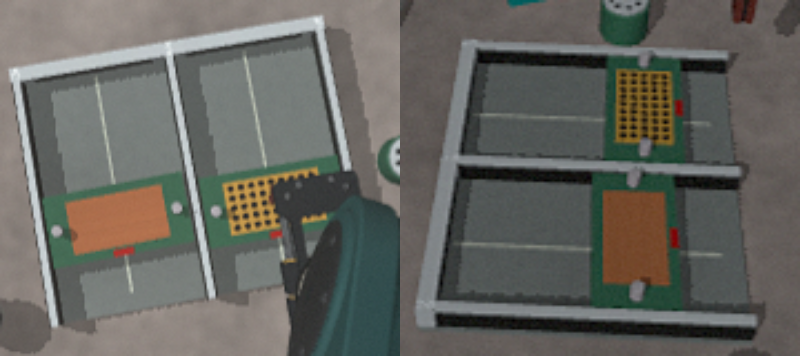

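The crop shows the tool over the right lane behind the brass slide, with both slides unmoved. The side red mark is at crop (679,107), about (294.6,170.6) in the full image. I'll correct sideways by -3.5 mm, go down partway and check again, including the side-view mark.

>>> carry_out --moves '[0,-0.0035,0.01,0,0,0,0,0,0,0.01,0,0,0,0,0,0,0.01,0,0,0,0,0,0,0.01,0,0,0,0,0,0,0.01,0,0,0,0,0,0,0.01,0,0,0,0,0,0,0.01,0,0,0,0,0,0,0.01,0,0,0,0,0,0,0.01,0,0,0,0,0,0,0,0,0,0,0]'

```text
time: 4.2
eef_pos: [0.4466, -0.0704, 0.0593]
eef_rot: [-3.141, 0.002, 0.145]
force: [0.0, 0.5, 0.5]
gripper_width: 0.0008
```

```bash
python3 -c "
from h import *
b=shot('side','side2');p=b['pixels']
h=cv2.cvtColor(p,cv2.COLOR_RGB2HSV);m=((h[...,0]<5)|(h[...,0]>174))&(h[...,1]>150)
n,l,s,ce=cv2.connectedComponentsWithStats(m.astype(np.uint8))
for i in range(1,n):
  if s[i,4]>5: print(s[i],ce[i].round(1),ray(b,*ce[i],.03).round(4))
delta(.449,-.0746,.016)
cv2.imwrite('pics/c2.png',cv2.resize(p[110:270,190:390],(800,600))[:,:,::-1])"
```

```text
[245 107   3   4   8] [246.  108.5] [ 0.6769 -0.3173  0.03  ]
[322 119   5   4   8] [323.6 120.9] [ 0.4315 -0.3066  0.03  ]
[332 119   4   4   6] [333.2 120.3] [ 0.4029 -0.3158  0.03  ]
[324 124   3   4   7] [324.9 125.1] [ 0.4264 -0.2858  0.03  ]
[327 124   7   6  12] [330.2 126.2] [ 0.4103 -0.2838  0.03  ]
[315 126   5   3   6] [316.7 126.8] [ 0.45  -0.272  0.03 ]
[322 129   4   4   7] [323.1 130. ] [ 0.4298 -0.2608  0.03  ]
[329 130   6   3   8] [331.8 131. ] [ 0.4044 -0.2616  0.03  ]
[352 144   2   4   6] [352.5 145.7] [ 0.3426 -0.2065  0.03  ]
[311 148   5  11  17] [312.6 153.5] [ 0.4513 -0.1477  0.03  ]
[318 152   3   8   9] [318.9 155.2] [ 0.4335 -0.1444  0.03  ]
[311 163   3   5  10] [311.9 164.8] [ 0.449  -0.1013  0.03  ]
[293 168   3   6  17] [294.1 170.4] [ 0.4936 -0.0693  0.03  ]
[291 217   4   7  21] [292.3 220. ] [0.4773 0.0989 0.03  ]
pos [ 0.447  -0.0705  0.0599] rot [-3.141e+00  1.600e-03  1.449e-01] F [ 0.6 -0.6 -0.2] w 0.0006 t 4.25
tool delta [0.0014 0.0044 0.0439]
```

View pics/c2.png

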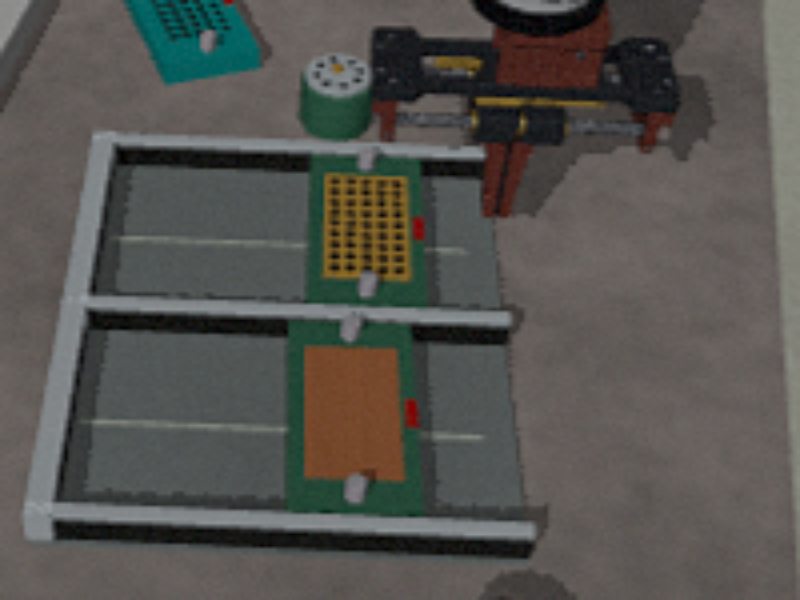

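The view shows the closed fingertips at about crop (500,210), behind the rear edge. The side-view mark is at (0.494,-0.069), which agrees with the top view. Next I move +5 mm along tool y and go down to z of about 0.016.

>>> carry_out --moves '[0.001,0.005,0.005,0,0,0,0,0,0,0.005,0,0,0,0,0,0,0.005,0,0,0,0,0,0,0.005,0,0,0,0,0,0,0.005,0,0,0,0,0,0,0.005,0,0,0,0,0,0,0.005,0,0,0,0,0,0,0.005,0,0,0,0,0,0,0.004,0,0,0,0,0,0,0,0,0,0,0]'

```text
time: 5.25
eef_pos: [0.4489, -0.0753, 0.0161]
eef_rot: [-3.141, 0.001, 0.145]
force: [0.2, -0.5, 0.1]
gripper_width: 0.0003
```

```bash
python3 -c "
from h import *
delta(.4937,-.0693,.016)"
```

```text
pos [ 0.4489 -0.0753  0.0161] rot [-3.1412e+00  1.0000e-03  1.4500e-01] F [ 0.2 -0.5  0.1] w 0.0003 t 5.25
tool delta [0.0452 0.0006 0.0001]
```

>>> carry_out --moves '[0.004,0,0,0,0,0,0,0.004,0,0,0,0,0,0,0.004,0,0,0,0,0,0,0.004,0,0,0,0,0,0,0.004,0,0,0,0,0,0,0.004,0,0,0,0,0,0,0.004,0,0,0,0,0,0,0.004,0,0,0,0,0,0,0.004,0,0,0,0,0,0,0.004,0,0,0,0,0,0]'

```text
time: 6.25
eef_pos: [0.4865, -0.0692, 0.0164]
eef_rot: [-3.14, 0.005, 0.145]
force: [-6.2, -1.2, 5.3]
gripper_width: 0.0009
```

>>> carry_out --moves '[0.003,0,0,0,0,0,0,0.003,0,0,0,0,0,0,0.003,0,0,0,0,0,0,0.003,0,0,0,0,0,0,0.003,0,0,0,0,0,0,0.003,0,0,0,0,0,0,0.003,0,0,0,0,0,0,0.003,0,0,0,0,0,0,0.003,0,0,0,0,0,0,0.003,0,0,0,0,0,0]'

```text
time: 7.25
eef_pos: [0.5158, -0.0648, 0.0164]
eef_rot: [-3.14, 0.005, 0.145]
force: [-7.3, -0.3, 6.0]
gripper_width: 0.0006
```

```bash
python3 -c "
from h import *
delta(.4937,-.0693,.016)
a=shot('top','top3');b=shot('side','side3')
cv2.imwrite('pics/c3.png',np.hstack([cv2.resize(a['pixels'][125:285,170:350],(400,356)),cv2.resize(b['pixels'][130:265,190:340],(400,356))])[:,:,::-1])"
```

```text
pos [ 0.5158 -0.0648  0.0164] rot [-3.1401  0.0051  0.1453] F [-7.3 -0.3  6. ] w 0.0006 t 7.25
tool delta [-0.0225  0.0013  0.0005]
```

View pics/c3.png

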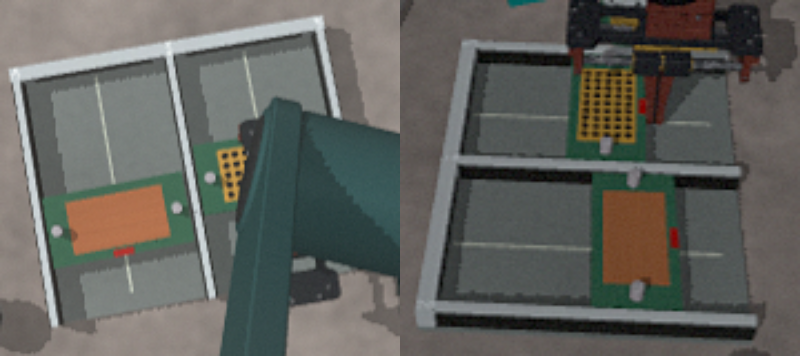

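The slide moves squarely at about 7 N. In the side view its mark is now at crop (642,106), and the copper slide hasn't moved. About 100 mm remain.

>>> carry_out --moves '[0.004,0,0,0,0,0,0,0.004,0,0,0,0,0,0,0.004,0,0,0,0,0,0,0.004,0,0,0,0,0,0,0.004,0,0,0,0,0,0,0.004,0,0,0,0,0,0,0.004,0,0,0,0,0,0,0.004,0,0,0,0,0,0,0.004,0,0,0,0,0,0,0.004,0,0,0,0,0,0]'

```text
time: 8.35
eef_pos: [0.5585, -0.0594, 0.0166]
eef_rot: [3.142, 0.0, 0.145]
force: [-1.5, -0.7, -2.3]
gripper_width: 0.0008
```

>>> carry_out --moves '[0.004,0,0,0,0,0,0,0.004,0,0,0,0,0,0,0.004,0,0,0,0,0,0,0.004,0,0,0,0,0,0,0.004,0,0,0,0,0,0,0.004,0,0,0,0,0,0,0.004,0,0,0,0,0,0,0.004,0,0,0,0,0,0,0.004,0,0,0,0,0,0,0.004,0,0,0,0,0,0]'

```text
time: 9.35
eef_pos: [0.5979, -0.0537, 0.0167]
eef_rot: [3.142, 0.0, 0.145]
force: [-2.4, -0.2, -0.6]
gripper_width: 0.0004
```

```bash
python3 -c "
from h import *
delta(.616,-.0515,.016)
a=shot('top','top4');b=shot('side','side4')
cv2.imwrite('pics/c4.png',np.hstack([cv2.resize(a['pixels'][125:285,170:350],(400,356)),cv2.resize(b['pixels'][130:265,190:340],(400,356))])[:,:,::-1])"
```

```text
pos [ 0.5979 -0.0537  0.0167] rot [3.1416e+00 3.0000e-04 1.4500e-01] F [-2.4 -0.2 -0.6] w 0.0004 t 9.35
tool delta [0.0182 0.0005 0.0007]
```

View pics/c4.png

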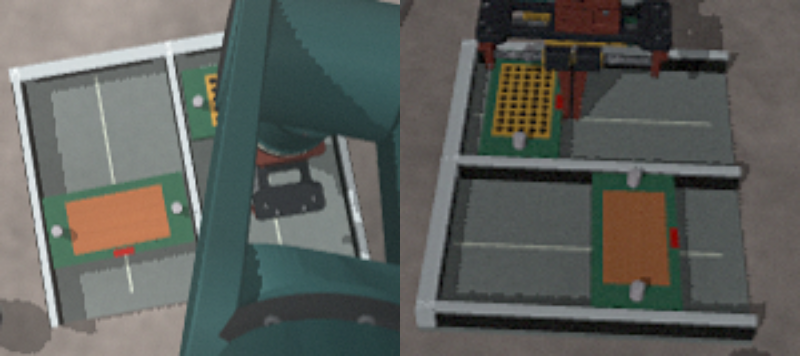

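The slide is square, with a gap of roughly 15–20 mm to the stop in the side view (front edge at crop (485,150), stop face at about (465,150)). I'll go on slowly and watch the force.

>>> carry_out --moves '[0.0013,0,0,0,0,0,0,0.0013,0,0,0,0,0,0,0.0013,0,0,0,0,0,0,0.0013,0,0,0,0,0,0,0.0013,0,0,0,0,0,0,0.0013,0,0,0,0,0,0,0.0013,0,0,0,0,0,0,0.0013,0,0,0,0,0,0,0.0013,0,0,0,0,0,0,0.0013,0,0,0,0,0,0]'

```text
time: 10.45
eef_pos: [0.6093, -0.0518, 0.0168]
eef_rot: [-3.141, 0.002, 0.145]
force: [-5.0, 0.2, 3.5]
gripper_width: 0.0005
```

>>> carry_out --moves '[0.0005,0,0,0,0,0,0,0.0005,0,0,0,0,0,0,0.0005,0,0,0,0,0,0,0.0005,0,0,0,0,0,0,0.0005,0,0,0,0,0,0,0.0005,0,0,0,0,0,0,0.0005,0,0,0,0,0,0,0,0,0,0,0,0,0,0,0,0,0,0,0,0,0,0,0,0,0,0,0]'

```text
time: 11.45
eef_pos: [0.6131, -0.0513, 0.0168]
eef_rot: [-3.141, 0.001, 0.145]
force: [-5.2, -0.7, 3.8]
gripper_width: 0.0005
```

>>> carry_out --moves '[0.0005,0,0,0,0,0,0,0.0005,0,0,0,0,0,0,0.0005,0,0,0,0,0,0,0.0005,0,0,0,0,0,0,0.0005,0,0,0,0,0,0,0,0,0,0,0,0,0,0,0,0,0,0,0,0,0,0,0,0,0,0,0,0,0,0,0,0,0,0,0,0,0,0,0,0,0]'

```text
time: 12.45
eef_pos: [0.6155, -0.0509, 0.0168]
eef_rot: [-3.141, 0.002, 0.145]
force: [-5.3, -0.8, 5.4]
gripper_width: 0.0003
```

```bash
python3 -c "
from h import *
delta(.616,-.0515,.016)
b=shot('side','side5')
cv2.imwrite('pics/c5.png',cv2.resize(b['pixels'][125:215,190:310],(800,600),interpolation=cv2.INTER_CUBIC)[:,:,::-1])"
```

```text
pos [ 0.6155 -0.0509  0.0168] rot [-3.1413e+00  1.7000e-03  1.4510e-01] F [-5.3 -0.8  5.4] w 0.0003 t 12.45
tool delta [0.0004 0.0006 0.0008]
```

View pics/c5.png

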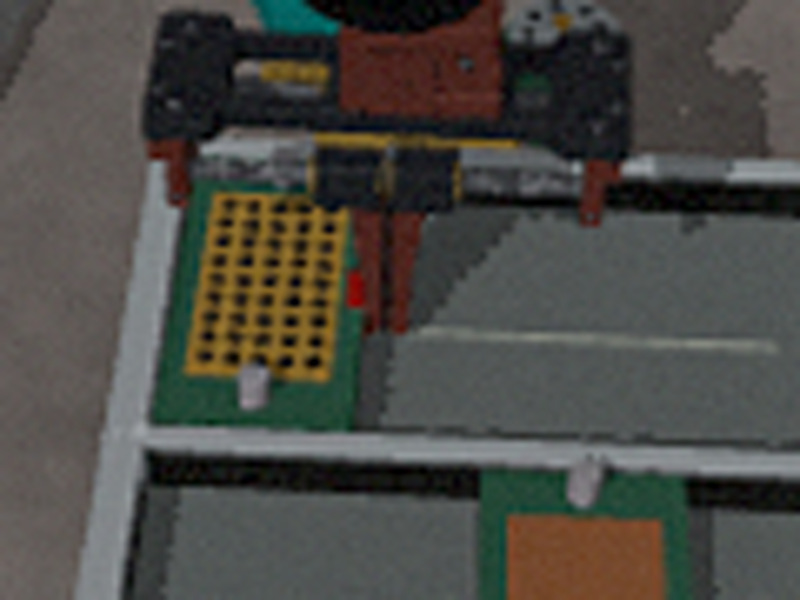

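The slide's front edge is at about (152,420), against the stop's edge at about (147,425), so it is within a few mm. There's no force rise yet, so I'll creep further.

>>> carry_out --moves '[0.0005,0,0,0,0,0,0,0.0005,0,0,0,0,0,0,0.0005,0,0,0,0,0,0,0.0005,0,0,0,0,0,0,0,0,0,0,0,0,0,0,0,0,0,0,0,0,0,0,0,0,0,0,0,0,0,0,0,0,0,0,0,0,0,0,0,0,0,0,0,0,0,0,0,0]'

```text
time: 13.5
eef_pos: [0.6167, -0.0508, 0.0168]
eef_rot: [-3.141, 0.003, 0.145]
force: [-6.5, -1.8, 7.0]
gripper_width: 0.0003
```

>>> carry_out --moves '[0.0005,0,0,0,0,0,0,0.0005,0,0,0,0,0,0,0.0005,0,0,0,0,0,0,0.0005,0,0,0,0,0,0,0,0,0,0,0,0,0,0,0,0,0,0,0,0,0,0,0,0,0,0,0,0,0,0,0,0,0,0,0,0,0,0,0,0,0,0,0,0,0,0,0,0]'

```text
time: 14.5
eef_pos: [0.6168, -0.0507, 0.0167]
eef_rot: [-3.141, 0.006, 0.145]
force: [-11.2, -3.5, 8.5]
gripper_width: 0.0005
```

It stalled at 0.617 with force rising, right at the predicted home position of 0.616. I'll back off along the lane, rise and verify.

>>> carry_out --moves '[-0.002,0,0,0,0,0,0,-0.004,0,0,0,0,0,0,-0.006,0,0,0,0,0,0,-0.008,0,0,0,0,0,0,-0.01,0,0,0,0,0,0,-0.01,0,0,0,0,0,0,-0.01,0,0,0,0,0,0,-0.01,0,0,0,0,0,0,0,0,-0.015,0,0,0,0,0,0,-0.02,0,0,0,0]'

```text
time: 15.5
eef_pos: [0.559, -0.059, 0.0511]
eef_rot: [-3.141, 0.003, 0.145]
force: [0.6, 0.1, 0.2]
gripper_width: 0.0002
```

>>> carry_out --moves '[-0.01,0,-0.03,0,0,0,0,-0.01,0,-0.03,0,0,0,0,-0.01,0,-0.03,0,0,0,0,-0.01,0,-0.03,0,0,0,0,-0.01,-0.03,0,0,0,0,0,-0.01,-0.03,0,0,0,0,0,0,-0.03,0,0,0,0,0,0,-0.03,0,0,0,0,0,0,-0.03,0,0,0,0,0,0,0,0,0,0,0,0]'

```text
time: 16.5
eef_pos: [0.4785, 0.0832, 0.1716]
eef_rot: [-3.141, 0.0, 0.148]
force: [-0.4, -0.5, -0.1]
gripper_width: 0.0005
```

```bash
python3 -c "
from h import *
a=shot('top','top6');b=shot('side','side6')
for c in (a,b):
  h=cv2.cvtColor(c['pixels'],cv2.COLOR_RGB2HSV);m=((h[...,0]<5)|(h[...,0]>174))&(h[...,1]>150)
  n,l,s,ce=cv2.connectedComponentsWithStats(m.astype(np.uint8))
  for i in range(1,n):
    if s[i,4]>11: print(s[i,4],ce[i].round(1),ray(c,*ce[i],.03).round(4))
delta(.6,-.05,.2)
cv2.imwrite('pics/c6.png',np.hstack([cv2.resize(a['pixels'][110:285,160:375],(400,326)),cv2.resize(b['pixels'][110:265,170:340],(400,326))])[:,:,::-1])"
```

```text
20 [396.6 151.7] [ 0.678  -0.3226  0.03  ]
26 [285.8 173.3] [ 0.6288 -0.049   0.03  ]
15 [329.9 120.3] [ 0.4127 -0.314   0.03  ]
14 [322.6 125.1] [ 0.4329 -0.2843  0.03  ]
16 [262.8 139.7] [ 0.5976 -0.1768  0.03  ]
13 [345.9 148.8] [ 0.3606 -0.1883  0.03  ]
22 [297.9 155.5] [ 0.4905 -0.1308  0.03  ]
13 [297.5 166.1] [ 0.4865 -0.0878  0.03  ]
19 [242.8 167.8] [ 0.6285 -0.0494  0.03  ]
19 [292.3 219.6] [0.4773 0.0979 0.03  ]
pos [0.4796 0.0808 0.1716] rot [3.1411e+00 1.0000e-04 1.4680e-01] F [-0.4 -0.3 -1.2] w 0.0005 t 16.6
tool delta [ 0.1     0.147  -0.0283]
```

View pics/c6.png

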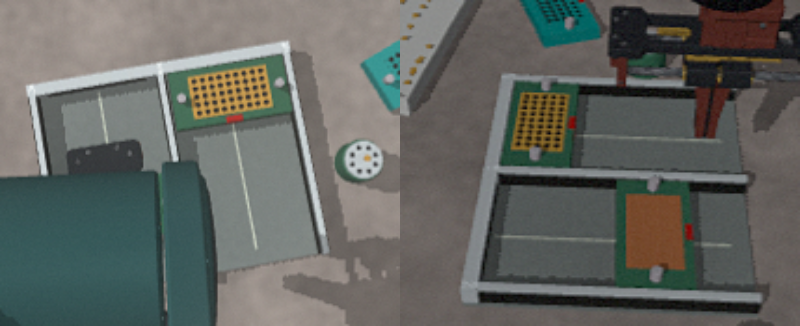

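The view shows the brass slide flat and square against the stop in both pictures, with its mark at (0.629,-0.049), 136 mm on from where it started. The copper slide's mark is unmoved, the jar stands upright in place, and the tool is clear.

```bash
python3 -c "
from bench import hand_in; print(hand_in())"
```

```text
the job is handed in; nothing more can be done
None
```

The perforated brass slide is home against the end stop, the gripper is clear of it, and the job is handed in after about 17 s. No verdict was reported.

I pushed with closed fingers at the red mark, centred to about 1 mm and straight along the lane. The wrist force reading was about 5–9 N while it slid. When it reached the stop the push stalled and the reading rose to about 14 N.

**Slide position:** the red mark moved 136 mm, against 137 mm predicted. It sits at about (0.629, -0.049) in both camera views, and the slide lies flat and square against the stop.

**Other objects:** the copper slide's mark was within about 1 mm of its start, measured from the side view only because the arm hid it from above. The jar looked upright and in place in the top view, but I did not measure its position.

**Force:** the last reading was about 1 N with the tool up and clear. No check failed or disagreed.

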